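# Put a jukebox changer drive into gear

### The job

Get the changer drive ready to run: first pick the loose wheel hubs and bearings off its deck into the round tin dish, then slide the transport lock out to its end stop, then push the gear-change knob fully home towards the spindle and rock the spindle by its knob until the gear teeth drop into mesh. Finally turn the spindle half a turn to see the driven gear go round with it, and leave the drive in gear with the lock out and the parts in the dish. Leave the blue lens and the cream button cap alone.

Things in the scene. Friction and masses are not known exactly. Their poses are not given: they have to be found in the camera images.
- drive: record-changer drive, bolted down: dark enamelled deck plate over x -115 to 130, y -170 to 170, top 14 mm above the table. Origin on the table. Spindle knob over a brass gear at (10, 0); gear-change knob and steel gear on its +y side, transport lock on its -y side. Motor can d 52, 62 tall, at (100, -115); relay box 40 by 120, 35 tall, at (105, 30). Hubs and bearings lie along x about -82
- spindle_grip (a point): middle of the spindle's round black hand knob (d 34, 30 tall, so it spans 15 above to 15 below this point), on the vertical spindle axis; top of the knob 80 mm above the table. 29 mm above the table and lower, the brass spindle gear reaches 34 mm out from the axis (9 teeth, 7 wide, 9 deep)
- spindle (a joint): turn of the spindle in rad, counter-clockwise from above positive, friction about 0.04 N m; while the transport lock is engaged it has only about 0.1 rad of play either way
- lock_grip (a point): grip point of the transport lock: upright steel fin 12 (drive x) by 20 (drive y), its top 10 mm above this point and 64 mm above the table; slides along the drive's -y, away from the spindle
- lock (a joint): transport lock in m: 0 engaged in the spindle gear, 0.020 fully released (end stop); 3 N friction, stays where it is left
- gear_grip (a point): middle of the gear-change knob: black upright cylinder d 22, 28 tall (14 above and below this point), top 79 mm above the table; slides along the drive's -y, towards the spindle, carrying the steel driven gear in front of it
- gear_knob (a joint): gear-change knob in m: 0 out of gear, 0.020 home (end stop); friction about 8 N, and about 3 N more when the teeth are end to end; stays where it is left
- engage (a joint): where the driven gear stands on its spring against the gear-change knob's slide, in m: 0 fully forward; with the knob home about -0.006 while tooth tips stand against tooth tips (not meshed), and 0 once the teeth have dropped into mesh. The spring drops it in by itself when rocking the spindle by up to 0.35 rad one way or the other lines up teeth and gaps
- driven_gear (a joint): turn of the steel driven gear in rad, counter-clockwise from above positive; friction 0.12 N m; in mesh it goes round the other way from the spindle at the same rate, after up to 0.45 rad of play
- gear_axis (a point): top centre of the steel driven gear (9 teeth, reaching 34 mm from its upright axis), 29 mm above the table; 82 mm from the spindle axis out of gear, 62 mm in mesh
- dish: round tin parts dish, fixed, outside d 160, wall 3, rim 24 mm above the table, inner floor 3 mm above the table. Origin: centre of its underside
- hub_a: nickel wheel hub: round flange d 36, 5 thick, with a plain barrel d 22 on top, 24 tall overall, 50 to 100 g, starts flange down on the drive's deck. Origin: centre of the flange's underside, z along the barrel. May be absent. Belongs in the dish
- hub_b: nickel wheel hub: round flange d 36, 5 thick, with a plain barrel d 22 on top, 24 tall overall, 50 to 100 g, starts flange down on the drive's deck. Origin: centre of the flange's underside, z along the barrel. May be absent. Belongs in the dish
- hub_c: nickel wheel hub: round flange d 36, 5 thick, with a plain barrel d 22 on top, 24 tall overall, 50 to 100 g, starts flange down on the drive's deck. Origin: centre of the flange's underside, z along the barrel. May be absent. Belongs in the dish
- bearing_a: bronze thrust bearing: plain short cylinder d 34, 14 tall (its bore is only shallow), 50 to 100 g, starts flat on the drive's deck. Origin: centre of its underside, z its axis. May be absent. Belongs in the dish
- bearing_b: bronze thrust bearing: plain short cylinder d 34, 14 tall (its bore is only shallow), 50 to 100 g, starts flat on the drive's deck. Origin: centre of its underside, z its axis. May be absent. Belongs in the dish
- lens: bystander: blue glass jewel lens, d 26, 15 tall, loose on the table; leave it. Origin: centre of its underside
- button_cap: bystander: cream plastic button cap, d 28, 12 tall, loose on the table; leave it. Origin: centre of its underside
Not all that is in view belongs to the job. Leave any brown or purple look-alike of the hub_c alone.

How it is judged (in metres and radians):
On the way, in this order (a step that is already met when the one before it is completed fails the run):
1. every hub and bearing lies in the dish (horizontal distance between each of hub_a, hub_b, hub_c, bearing_a, bearing_b and dish below 0.076 m and height (world z) of each of hub_a, hub_b, hub_c, bearing_a, bearing_b below 0.032 m), for 0.2 s.
2. the transport lock is out at its end stop (value of joint lock above 0.0175 m), for 0.2 s.
3. the gear-change knob is home and the driven gear has dropped into mesh (value of joint gear_knob above 0.0175 m and value of joint engage above -0.002 m), for 0.2 s.
4. the driven gear has been turned by the spindle, 1.4 rad or more from its start (all of step 3 and (value of joint driven_gear above 1.4 rad or value of joint driven_gear below -1.4 rad)), for 0.1 s.
At the end, for the whole second after the job is handed in: every hub and bearing present lies at rest in the dish (origin within 76 mm of its centre and lower than 32 mm), the transport lock is at its released stop (within 2.5 mm), the gear-change knob is home (within 2.5 mm) and the driven gear is in mesh (within 2 mm of fully forward) (all of step 1 and all of step 3 and value of joint lock above 0.0175 m and linear speed of each of hub_a, hub_b, hub_c, bearing_a, bearing_b below 0.03 m/s); the robot touches nothing.
It fails at once if the blue lens is moved by more than 30 mm (distance of lens from where it was at the start of the episode above 0.03 m).
It fails at once if the cream button cap is moved by more than 30 mm (distance of button_cap from where it was at the start of the episode above 0.03 m).
Of hub_a, hub_b, hub_c, bearing_a, bearing_b only 3 to 4 are there at a start; the rules pass over those that are not, and their reading is None.
At some moment in a run one of hub_a, hub_b, hub_c, bearing_a, bearing_b may be knocked a few centimetres aside while the robot is not near it.
It also fails if it takes over 210 s, if anything falls off the work surface, if the arm or the gripper's body presses on something with over 40 N, if the wrist force passes 120 N, or if a joint passes its speed limit or range.

### The arm

A 6-joint arm with a two-finger parallel gripper is mounted at the origin on the work surface. World frame = base frame: x ahead of the robot, y to its left, z up, the work surface at z = 0. Lengths are in m, angles in degrees, forces in N, time in s.
With the tool pointing down it reaches from about 0.325 to 0.85 m from the base axis. Payload 15.5 kg.
Tool frame: the origin (TCP) lies midway between the tips of the shut fingers; the grasp point (between the pads) lies 19 mm behind it; z points along the fingers, y is the line along which they close (so a half turn about z gives the same grasp; the last joint's range is limited). The gripper opens to 91 mm and grips with 3 to 60 N. Pads are 32 mm wide; open, the fingers measure 118 mm over their backs; the gripper's body (76 mm by 178 mm) begins 60 mm behind the grasp point.
Start: joints at [-71.419, 28.281, 77.091, -0, 74.628, -5.472], TCP at [0.255, -0.571, 0.214] pointing down, gripper open.
Joint ranges: [-166.48, 166.48], [-47.26, 123.95], [12.59, 153.08], [-70.14, 250.14], [6.76, 159.57], [-176.63, 176.63]. Speed limits (degrees/s): [108.29, 108.29, 147.25, 172.46, 172.46, 172.46].

### API

Orientations are given as a 3x3 rotation matrix whose columns are the frame's x, y, z axes.
In Python, from bench import ctrl gives the robot as it stands. The module is installed in compiled form; this text tells all that it offers. Calls block until the motion is done:
- ctrl.goto(position, orientation): joint-space move of the TCP to a pose.
- ctrl.move_l(position, vel=0.15, ori=None, contact_N=None): straight line of the TCP; ori=None keeps the orientation; vel is the mean speed in m/s. With contact_N (N) it stops when the force on the tool has changed by that much, and returns True; else False.
- ctrl.movej(angles): joint-space move.
- ctrl.command_gripper(opening): opening from 0.0 (shut) to 1.0 (fully open); the grip force is fixed at half the most; returns when the fingers have stopped.
- ctrl.sleep(seconds).
- ctrl.ik(position, orientation): joint angles nearest the present ones, or None.
- ctrl.read_camera(name): name is "scene" or "top" or "wrist"; returns the picture (384x512x3 uint8, blue, green, red); there is no depth.
- ctrl.camera_params(name): a dict with "fx", "fy", "cx", "cy" (pixels), "pose" (4x4, takes a point from camera to world coordinates); the wrist camera has in their place "T_tool_cam" (4x4, takes a point from camera to tool coordinates, whose origin is the TCP and whose axes are the flange's). Camera axes: x right, y up, looking along -z (the intrinsics and any distortion apply to the point x, -y, -z); pixel columns grow to the right and rows downward; lengths in m; the calibration is good to about 2 mm. A picture is of the moment at which its call begins: read the wrist's pose just before it. camera_params takes no time and is no camera call.
A pose or a line that the arm cannot do raises ctrl.MotionError and nothing moves.
- ctrl.sign_off(): hands the job in; it is judged then, once.
Readings, each from a call of its own:
- ctrl.current_t(): time.
- ctrl.current_q(): joint angles.
- ctrl.current_dq(): joint speeds.
- ctrl.current_effort(): joint torques, N m.
- ctrl.current_tool_pos(): TCP position.
- ctrl.current_eef_rot(): TCP orientation.
- ctrl.current_contact_force(): force on the tool from outside, world axes, zero at the start.
- ctrl.current_wrist_torque(): the same for the moment, N m.
- ctrl.current_grip_width(): opening from 0.0 (shut) to 1.0 (fully open).
- ctrl.current_grasp_force(): force on a finger pad.
Only numpy, scipy, OpenCV 4.12 (cv2) and the standard library are available. Lean on these libraries where they do the work, as an engineer would, in place of code of your own. Each camera call takes 0.05 s, during which the arm holds its last target. There are 200 camera calls.

## Working session

There is one attempt and no reset: what is moved stays moved. The work goes in short steps, each a Python script; the robot and the scene stay as the last script left them, time stands still between calls to the robot, and variables do not carry over. Pictures are saved under pics/ and viewed, at most 14 in all, crops included, and the job is handed in when it is done.

```bash
mkdir -p pics; python3 - <<'E'
from bench import ctrl
import cv2,numpy as np
np.set_printoptions(precision=4,suppress=True)
for n in("scene","top"):
    cv2.imwrite(f"pics/{n}0.png",cv2.resize(ctrl.read_camera(n),(800,600),interpolation=cv2.INTER_CUBIC)); print(n,ctrl.camera_params(n))
print(ctrl.camera_params("wrist"),ctrl.current_eef_rot(),ctrl.current_t())
E
```

```text
scene {'fx': 363.7257968120796, 'fy': 363.7257968120796, 'cx': 249.61209329058613, 'cy': 190.52521243865613, 'pose': array([[-0.5762, -0.4901,  0.6541,  1.0445],
       [ 0.817 , -0.3238,  0.4771,  0.4056],
       [-0.022 ,  0.8093,  0.587 ,  0.5788],
       [ 0.    ,  0.    ,  0.    ,  1.    ]])}
top {'fx': 402.1852241630486, 'fy': 402.1852241630486, 'cx': 258.3831853784802, 'cy': 186.57021451793688, 'pose': array([[ 0.0088,  0.9947, -0.1029,  0.3771],
       [-0.9996,  0.0059, -0.0286, -0.0125],
       [-0.0278,  0.1031,  0.9943,  1.229 ],
       [ 0.    ,  0.    ,  0.    ,  1.    ]])}
{'fx': 264.7745754076538, 'fy': 264.7745754076538, 'cx': 252.7997604434523, 'cy': 189.05325483496608, 'T_tool_cam': array([[-0.0002,  0.9657,  0.2597,  0.0736],
       [ 1.    ,  0.0002,  0.0003,  0.0004],
       [ 0.0002,  0.2597, -0.9657, -0.1703],
       [ 0.    ,  0.    ,  0.    ,  1.    ]])} [[ 0.9132  0.4075 -0.0003]
 [ 0.4075 -0.9132  0.001 ]
 [ 0.0001 -0.0011 -1.    ]] 0.1
```

View pics/top0.png

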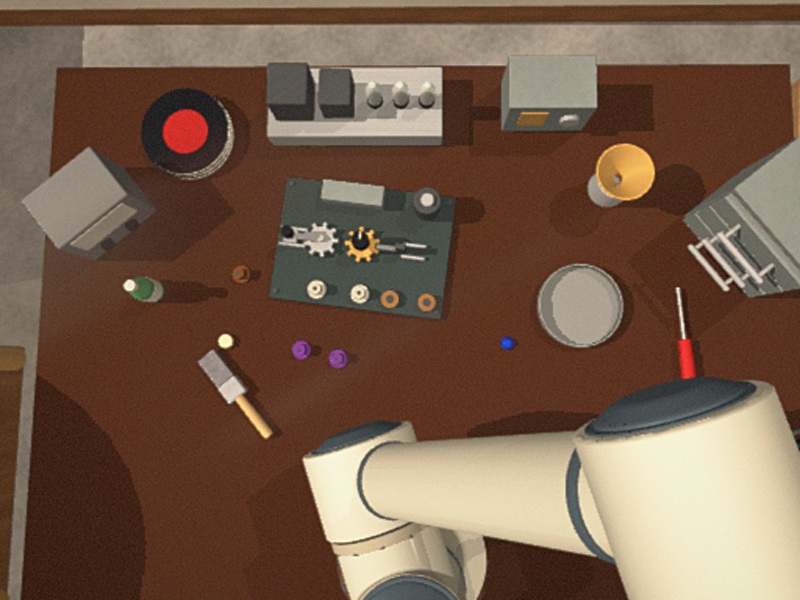

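View pics/scene0.png

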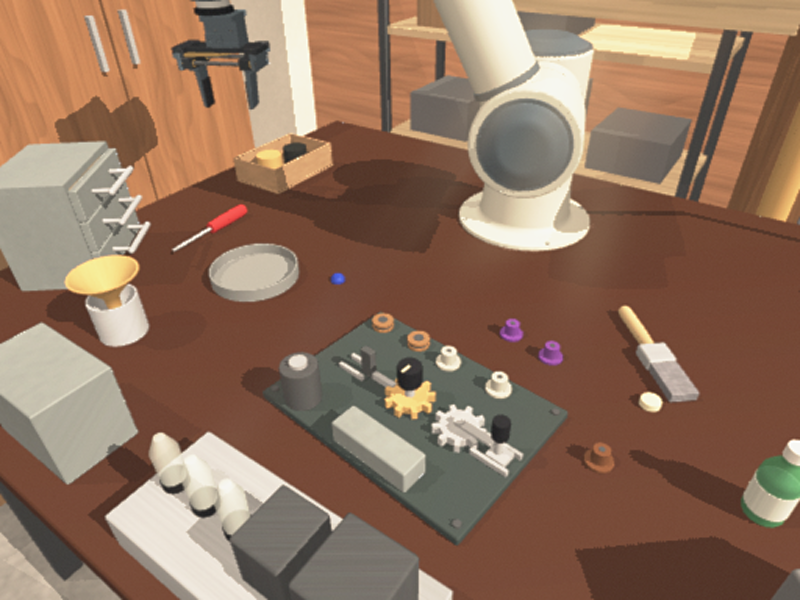

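Top view: the deck is at (270–455, 178–319). Hubs are at (317,289) and (360,293), bearings at (390,298) and (427,302), the dish at (580,306). The lens is at (507,343) and the cap at (226,341). The purple and brown look-alikes lie off the deck. I'll enlarge the deck.

```bash
cat > h.py <<'E'
from bench import ctrl
import cv2,numpy as np
np.set_printoptions(precision=4,suppress=True)
def ray2plane(P,K,uv,z):
    uv=np.asarray(uv,float)
    d=P[:3,:3]@np.array([(uv[0]-K['cx'])/K['fx'],-(uv[1]-K['cy'])/K['fy'],-1])
    return P[:3,3]+d*(z-P[2,3])/d[2]
def pix(name,uv,z):
    K=ctrl.camera_params(name); return ray2plane(K['pose'],K,uv,z)
def crop(img,x0,y0,w,h,s,fn):
    cv2.imwrite(fn,cv2.resize(img[y0:y0+h,x0:x0+w],None,fx=s,fy=s,interpolation=cv2.INTER_CUBIC))
E
python3 - <<'E'
from h import *
crop(ctrl.read_camera("top"),165,105,130,108,5.5,"pics/c1.png")
s=.64
for n,uv,z in [("c++",(288,178),.014),("c+-",(455,197),.014),("c--",(441,319),.014),("c-+",(270,297),.014),("dish",(580,306),.024),("lens",(507,343),.0),("cap",(226,341),0.)]:
    print(n,pix("top",np.array(uv)*s,z))
E
```

```text
c++ [0.7288 0.255  0.014 ]
c+- [ 0.6907 -0.077   0.014 ]
c-- [ 0.4499 -0.0501  0.014 ]
c-+ [0.4905 0.2838 0.014 ]
dish [ 0.476  -0.3147  0.024 ]
lens [ 0.405  -0.1787  0.    ]
cap [0.4044 0.3716 0.    ]
```

View pics/c1.png

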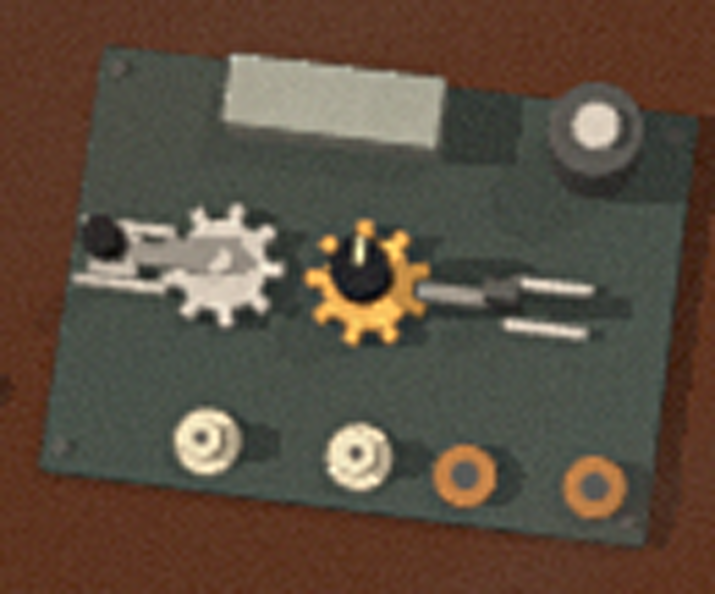

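Crop: hub flanges are centred near (206,443) and (357,459), bearing tops at (465,475) and (595,487). The spindle knob is at (360,268), the gear knob at (103,237), the lock fin at (503,292).

```bash
cat >> h.py <<'E'
def fitdrive(W):  # corners ++,+-,--,-+ world xy -> origin,yaw
    L=np.array([[.130,.170],[.130,-.170],[-.115,-.170],[-.115,.170]]);W=np.array(W)[:,:2]
    l=L-L.mean(0);w=W-W.mean(0)
    a=np.arctan2((l[:,0]*w[:,1]-l[:,1]*w[:,0]).sum(),(l*w).sum());R=np.array([[np.cos(a),-np.sin(a)],[np.sin(a),np.cos(a)]])
    return W.mean(0)-R@L.mean(0),a,R,W-(W.mean(0)+l@R.T)
def down(yd): # tool pointing down; closing axis y at world angle yd (deg)
    a=np.radians(yd);y=np.array([np.cos(a),np.sin(a),0]);z=np.array([0,0,-1.]);return np.stack([np.cross(y,z),y,z],1)
def wpix(uv,z,T,R,):
    K=ctrl.camera_params("wrist");P=np.eye(4);P[:3,:3]=R;P[:3,3]=T;return ray2plane(P@K['T_tool_cam'],K,uv,z)
E
python3 - <<'E'
from h import *
f=lambda c,z:pix("top",((c[0]+.5)/5.5-.5+165,(c[1]+.5)/5.5-.5+105),z)
o,a,R,res=fitdrive([f(c,.014) for c in[(107,45),(697,118),(643,545),(40,470)]])
print(o,np.degrees(a),res)
for n,c,z in [("hub1",(206,443),.019),("hub2",(357,459),.019),("b1",(465,475),.028),("b2",(595,487),.028),("spin",(360,268),.08),("gearknob",(103,234),.079),("lock",(503,290),.064),("steel",(222,266),.029),("brass",(367,282),.029)]:
    p=f(c,z);print(n,p,"drive",R.T@(p[:2]-o))
# wrist view positions
y=np.degrees(a)
for k,(dx,dy) in enumerate([(-.06,0.0)]):
    p=o+R@[dx,dy]; q=down(-90+y)
    print(p,ctrl.ik([*p,.30],q),ctrl.ik([*p,.30],down(90+y)))
E
```

```text
[0.5839 0.1052] -6.984482336895249 [[-0.0011 -0.0022]
 [-0.0014  0.0019]
 [ 0.0023  0.0016]
 [ 0.0002 -0.0013]]
hub1 [0.5057 0.1936 0.019 ] drive [-0.0883  0.0782]
hub2 [0.4973 0.1098 0.019 ] drive [-0.0865 -0.006 ]
b1 [0.488  0.0497 0.028 ] drive [-0.0884 -0.0668]
b2 [ 0.4819 -0.0213  0.028 ] drive [-0.0858 -0.138 ]
spin [0.5926 0.1037 0.08  ] drive [ 0.0089 -0.0005]
gearknob [0.6106 0.2409 0.079 ] drive [0.0101 0.1379]
lock [0.584  0.0286 0.064 ] drive [ 0.0094 -0.0761]
steel [0.603  0.1853 0.029 ] drive [0.0093 0.0818]
brass [0.5944 0.1049 0.029 ] drive [0.0105 0.0009]
[0.5243 0.1125] [  5.7339  16.6748  82.1762  -0.      81.149  102.7184] [  5.7339  16.6748  82.1762  -0.      81.149  -77.2816]
```

```bash
python3 - <<'E'
from h import *
ctrl.goto([.5243,.1125,.17],down(-97)); ctrl.sleep(.3)
T=ctrl.current_tool_pos();R=ctrl.current_eef_rot();im=ctrl.read_camera("wrist")
np.savez("w1.npz",T=T,R=R);print(T,R,ctrl.current_t())
cv2.imwrite("pics/w1.png",cv2.resize(im,(800,600),interpolation=cv2.INTER_CUBIC))
E
```

```text
[0.5244 0.1123 0.17  ] [[ 0.9925 -0.1223 -0.    ]
 [-0.1223 -0.9925  0.    ]
 [-0.     -0.     -1.    ]] 3.1
```

View pics/w1.png

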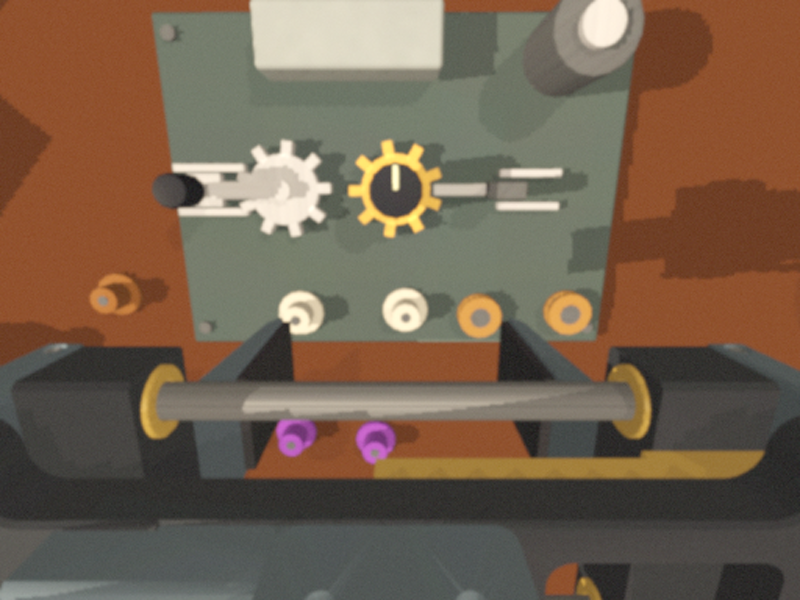

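Wrist view: hub flanges are at (302,312) and (405,309), bearings at (480,315) and (568,312). The knob top is at (396,187), the lock fin top at (511,189), and the gear knob top at (172,190). Deck corners are at (152,13), (195,341), (597,341).

```bash
python3 - <<'E'
from h import *
w=np.load("w1.npz");f=lambda c,z:wpix(np.array(c)*.64,z,w['T'],w['R'])
for a in (-6.98,):
  o=np.array([.5839,.1052]);c,s=np.cos(np.radians(a)),np.sin(np.radians(a));R=np.array([[c,-s],[s,c]])
for n,c,z in [("hub1",(302,312),.019),("hub2",(405,309),.019),("b1",(480,315),.028),("b2",(568,312),.028),("spin",(396,187),.08),("brass",(396,188),.029),("lock",(511,189),.064),("gear",(172,190),.079),("c++",(152,13),.014),("c-+",(195,341),.014),("c--",(597,341),.014)]:
    p=f(c,z);print(n,p,"drive",R.T@(p[:2]-o))
E
```

```text
hub1 [0.5071 0.1906 0.019 ] drive [-0.0866  0.0755]
hub2 [0.4994 0.1072 0.019 ] drive [-0.0841 -0.0083]
b1 [0.49   0.0487 0.028 ] drive [-0.0864 -0.0675]
b2 [ 0.4839 -0.0204  0.028 ] drive [-0.0839 -0.1368]
spin [0.5958 0.1028 0.08  ] drive [ 0.0121 -0.0009]
brass [0.5947 0.1029 0.029 ] drive [ 0.011 -0.001]
lock [0.5853 0.0292 0.064 ] drive [ 0.0106 -0.0753]
gear [0.6108 0.2392 0.079 ] drive [0.0104 0.1363]
c++ [0.7313 0.2558 0.014 ] drive [0.128  0.1674]
c-+ [0.4915 0.2861 0.014 ] drive [-0.1137  0.1683]
c-- [ 0.4502 -0.0498  0.014 ] drive [-0.1139 -0.1701]
```

```bash
cat >> h.py <<'E'
O=np.array([.585,.105]);YAW=-7.0;c_,s_=np.cos(np.radians(YAW)),np.sin(np.radians(YAW));RD=np.array([[c_,-s_],[s_,c_]])
D2W=lambda x,y:O+RD@[x,y]
DISH=np.array([.476,-.3147])
def items(fn=None):
    im=ctrl.read_camera("top");K=ctrl.camera_params("top");P=np.linalg.inv(K['pose'])
    q=np.array([[-.14,.2],[-.14,-.2],[-.04,-.2],[-.04,.2]]);px=[]
    for a in q:
        v=P@np.array([*D2W(*a),.022,1]);px.append([K['cx']-K['fx']*v[0]/v[2],K['cy']+K['fy']*v[1]/v[2]])
    H=cv2.getPerspectiveTransform(np.float32(px),np.float32([[400-0,100],[0,100],[0,0],[400,0]])*[-1,1]+np.float32([400,0]) if 0 else np.float32([[0,100],[400,100],[400,0],[0,0]]))
    w=cv2.warpPerspective(im,H,(400,100)).astype(int);b,g,r=w[...,0],w[...,1],w[...,2]
    if fn: cv2.imwrite(fn,cv2.resize(w.astype(np.uint8),(800,200)))
    out=[]
    for k,m in(("hub",(b>125)&(r>150)),("brg",(r>130)&(b<110)&(r-b>80))):
        m=cv2.morphologyEx(m.astype(np.uint8),cv2.MORPH_CLOSE,np.ones((9,9)))
        n,_,st,ce=cv2.connectedComponentsWithStats(m)
        out+=[(k,round(-.04-ce[i][1]/1000,4),round(.2-ce[i][0]/1000,4),int(st[i][4])) for i in range(1,n) if st[i][4]>250]
    return out
E
python3 - <<'E'
from h import *
ctrl.goto([.45,-.22,.2],down(-7));print(ctrl.current_t(),ctrl.current_q())
for i in items("pics/it.png"):print(i)
E
```

```text
5.1167 [-32.8535  19.2735  95.3416   0.0047  65.3829 -25.8415]
('hub', np.float64(-0.0865), np.float64(-0.0066), 982)
('hub', np.float64(-0.0887), np.float64(0.0781), 974)
('brg', np.float64(-0.0864), np.float64(-0.1374), 640)
('brg', np.float64(-0.0895), np.float64(-0.0661), 676)
```

View pics/it.png

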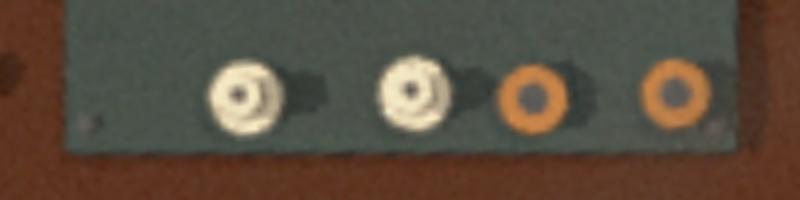

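Detection works: two hubs on the left, two bearings on the right, clear of the arm. Now I'll pick them one at a time, looking again before each.

```bash
cat > pick.py <<'E'
from h import *
def pick(kind,x,y,slot):
    x+=.001;p=D2W(x,y);zt=.0175 if kind=="brg" else .022;w=.374 if kind=="brg" else .242
    ctrl.command_gripper(.62)
    ctrl.goto([*p,.12],down(YAW))
    if ctrl.move_l([*p,zt],vel=.08,contact_N=8): print("contact at",ctrl.current_tool_pos())
    ctrl.command_gripper(0.0);g=ctrl.current_grip_width()
    ctrl.move_l([*p,.13],vel=.15);g2=ctrl.current_grip_width()
    print(kind,x,y,"width",g,g2,"want",w,"force",ctrl.current_grasp_force())
    if abs(g2-w)>.05: return False
    d=DISH+slot
    ctrl.goto([*d,.10],down(YAW)); ctrl.move_l([*d,.029],vel=.1)
    ctrl.command_gripper(w+.16); ctrl.move_l([*d,.12],vel=.2)
    ctrl.sleep(.2); print(ctrl.current_t()); return True
if __name__=="__main__":
    S=[(0,.042),(0,-.042),(.042,0),(-.042,0)]
    for n,s in enumerate(S):
        L=sorted(items(),key=lambda i:i[2]);print([(i[0],float(i[1]),float(i[2]),i[3]) for i in L])
        if len(L)!=4-n: print("count!");break
        if not pick(L[0][0],float(L[0][1]),float(L[0][2]),np.array(s)): break
E
python3 pick.py
```

```text
[('brg', -0.0864, -0.1374, 641), ('brg', -0.0895, -0.0661, 666), ('hub', -0.0866, -0.0065, 981), ('hub', -0.0887, 0.0781, 976)]
brg -0.0854 -0.1374 width 0.3597092916187208 0.35790231747012163 want 0.374 force 29.999842643737793
12.725
[('hub', -0.1068, -0.071, 11576), ('hub', -0.0887, 0.0781, 959)]
count!
```

```bash
python3 - <<'E'
from h import *
print(ctrl.current_q())
cv2.imwrite("pics/t2.png",ctrl.read_camera("top"))
E
```

```text
[-36.0467  28.7568  94.2209  -0.0003  57.1277 -29.0445]
```

View pics/t2.png

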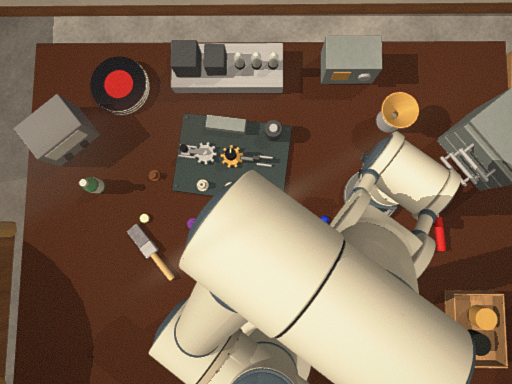

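The elbow hides the deck from here, so I'll swing j1 aside before each look.

```bash
sed -i 's/^    for n,s in.*/    for n,s in list(enumerate(S))[1:]:\n        q=ctrl.current_q();q[0]=-52;q[1]=20;ctrl.movej(q)/' pick.py && python3 pick.py
```

```text
[('brg', -0.0894, -0.0661, 666), ('hub', -0.0866, -0.0065, 977), ('hub', -0.0887, 0.0781, 971)]
brg -0.08839999999999999 -0.0661 width 0.36132841742078103 0.35933514888712864 want 0.374 force 29.99990165233612
22.1417
[('hub', -0.0866, -0.0065, 974), ('hub', -0.0887, 0.0781, 966)]
hub -0.0856 -0.0065 width 0.22904327069394495 0.22722770133185102 want 0.242 force 29.99991685152054
31.825
[('hub', -0.0888, 0.0781, 969)]
hub -0.0878 0.0781 width 0.22985869313620164 0.2328480844070419 want 0.242 force 29.99982386827469
42.45
```

```bash
python3 - <<'E'
from h import *
q=ctrl.current_q();q[0]=-66;q[1]=20;ctrl.movej(q)
im=ctrl.read_camera("top");a=cv2.resize(im[100:230,160:290],(400,400));b=cv2.resize(im[160:230,335:405],(400,400))
cv2.imwrite("pics/t3.png",np.hstack([a,b]));print(ctrl.current_t())
E
```

```text
43.4333
```

View pics/t3.png

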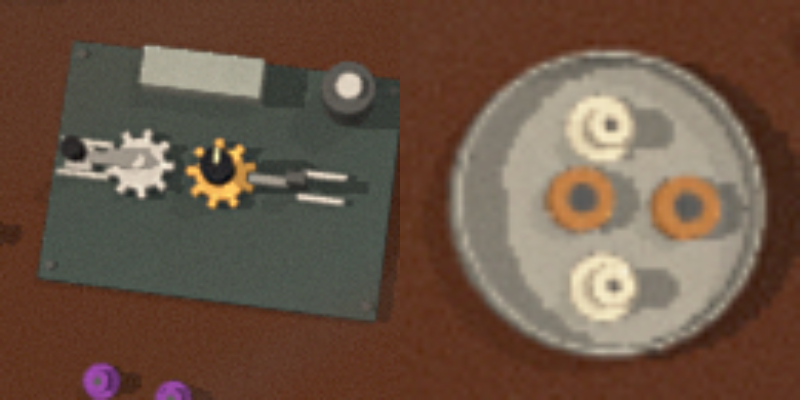

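The deck is clear and all four parts are in the dish (right half: hubs at the top and bottom, bearings in the middle). Next, the lock.

```bash
python3 - <<'E'
from h import *
u=RD@[0,-1.]
ctrl.command_gripper(.42)
p=np.array([.585,.029]);R=down(YAW)
ctrl.goto([*p,.15],R)
print("c",ctrl.move_l([*p,.047],vel=.06,contact_N=6),ctrl.current_tool_pos())
ctrl.command_gripper(0);print("w",ctrl.current_grip_width(),"exp",.012/.091,ctrl.current_contact_force())
a=np.array(ctrl.current_tool_pos())
r=ctrl.move_l([*(p+u*.0225),.047],vel=.02,contact_N=20)
b=np.array(ctrl.current_tool_pos());print(r,u@(b-a)[:2],ctrl.current_contact_force())
ctrl.sleep(.3)
ctrl.command_gripper(.42);ctrl.move_l([*b[:2],.15],vel=.15)
print(ctrl.current_t())
E
```

```text
c False [0.5852 0.029  0.0473]
w 0.13042851126047567 exp 0.13186813186813187 [-4.484   0.2605  4.8321]
True 0.02012020710064442 [-0.1473  3.7041  6.7555]
50.95
```

```bash
python3 - <<'E'
from h import *
u=RD@[0,-1.];R=down(YAW)
ctrl.command_gripper(.5)
p=np.array([.611,.2398])
ctrl.goto([*p,.16],R)
print("c",ctrl.move_l([*p,.056],vel=.06,contact_N=6),ctrl.current_tool_pos())
ctrl.command_gripper(0);print("w",ctrl.current_grip_width(),"exp",.022/.091,ctrl.current_contact_force())
a=np.array(ctrl.current_tool_pos())
r=ctrl.move_l([*(p+u*.0225),.056],vel=.02,contact_N=28)
b=np.array(ctrl.current_tool_pos());print(r,u@(b-a)[:2],ctrl.current_contact_force())
ctrl.sleep(.3);T=ctrl.current_tool_pos()
ctrl.command_gripper(.5);ctrl.move_l([*b[:2],.17],vel=.15)
p=D2W(-.03,.01)
ctrl.goto([*p,.19],down(-97));ctrl.sleep(.2)
im=ctrl.read_camera("wrist");crop(im,110,40,240,180,3.3,"pics/w2.png")
print(ctrl.current_t())
E
```

```text
c False [0.6112 0.2399 0.0563]
w 0.2304139521674294 exp 0.24175824175824176 [-5.3769  0.844   4.1134]
False 0.020197306285045027 [-3.6413 19.6168 -0.6035]
59.2333
```

View pics/w2.png

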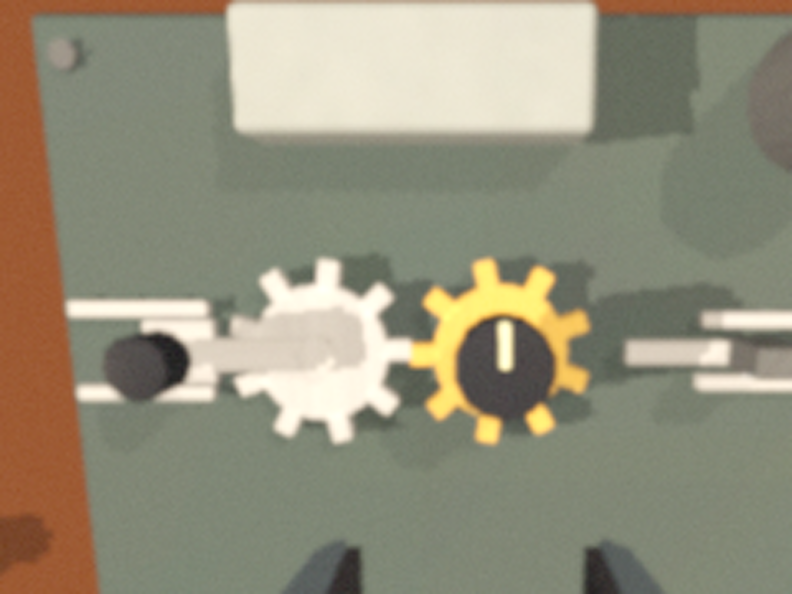

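The wrist view shows the lock clear at right (625,352) and a driven tooth standing tip to tip with a spindle tooth at (410,352). Now I'll rock the spindle.

```bash
python3 - <<'E'
from h import *
ctrl.command_gripper(.6)
p=np.array([.595,.1033])
ctrl.goto([*p,.16],down(YAW))
print("c",ctrl.move_l([*p,.054],vel=.06,contact_N=6),ctrl.current_tool_pos())
ctrl.command_gripper(0);print("w",ctrl.current_grip_width(),"exp",.034/.091,ctrl.current_contact_force())
q0=np.array(ctrl.current_q());print(q0)
for d in [4,8,12,16,20,12,4,0,-4,-8,-12,-16,-20,-12,-4,0]:
    q=q0.copy();q[5]+=d;ctrl.movej(q);ctrl.sleep(.1);print(d,round(ctrl.current_wrist_torque()[2],3),np.round(ctrl.current_contact_force(),1))
ctrl.command_gripper(.6);ctrl.move_l([*p,.16],vel=.15)
ctrl.goto([*D2W(-.03,.01),.19],down(-97));ctrl.sleep(.2)
im=ctrl.read_camera("wrist");crop(im,110,40,240,180,3.3,"pics/w3.png")
print(ctrl.current_t())
E
```

```text
c False [0.5952 0.1033 0.0543]
w 0.36778825618555194 exp 0.3736263736263737 [-8.7439  1.6859  8.1786]
[ 4.1973 37.396  89.2643  0.0205 53.4983 11.1853]
4 -0.099 [-1.5  1.3  2.4]
8 -0.08 [-2.2  1.   3.4]
12 -0.104 [-3.3  1.1  4.9]
16 -0.091 [-4.   1.4  4.7]
20 -0.099 [-4.3  0.8  4.7]
12 -0.019 [-3.7  1.3  5.2]
4 0.014 [-3.6  0.6  4.9]
0 0.023 [-4.5  1.7  4.5]
-4 -0.018 [-4.4  1.3  5.8]
-8 -0.041 [-3.4  1.2  4.9]
-12 -0.086 [-4.3  1.5  5.9]
-16 -0.111 [-4.2  2.1  5.2]
-20 -0.089 [-2.9  2.3  5.7]
-12 0.016 [-3.8  1.4  4.9]
-4 0.012 [-3.5  2.2  5.7]
0 0.007 [-4.3  2.1  5.7]
72.2417
```

View pics/w3.png

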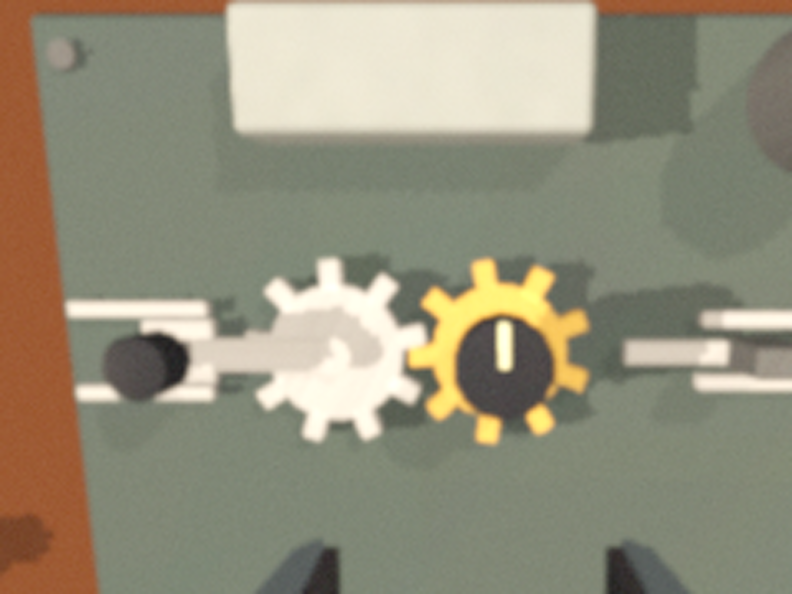

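The teeth have dropped in: the steel gear has moved about 16 px towards the spindle and a brass tooth sits in its gap at (417,352). Now the half turn.

```bash
python3 - <<'E'
from h import *
p=np.array([.595,.1033])
ctrl.command_gripper(.6)
ctrl.goto([*p,.16],down(-97))
print("c",ctrl.move_l([*p,.054],vel=.06,contact_N=6))
ctrl.command_gripper(0);print("w",ctrl.current_grip_width())
q0=np.array(ctrl.current_q());print(q0)
for d in range(-20,-181,-20):
    q=q0.copy();q[5]+=d;ctrl.movej(q);print(d,round(ctrl.current_wrist_torque()[2],3),np.round(ctrl.current_contact_force(),1))
ctrl.sleep(.3)
ctrl.command_gripper(.6);ctrl.move_l([*p,.16],vel=.15)
ctrl.goto([*D2W(-.03,.01),.19],down(-97));ctrl.sleep(.2)
im=ctrl.read_camera("wrist")
q=ctrl.current_q();q[0]=-66;q[1]=15;ctrl.movej(q)
t=ctrl.read_camera("top")
cv2.imwrite("pics/w4.png",np.hstack([cv2.resize(im[100:200,110:350],(600,250)),cv2.resize(t[160:230,335:405],(200,250))]))
cv2.imwrite("pics/t5.png",t);print(ctrl.current_t())
E
```

```text
c False
w 0.363270200040155
[  4.193   37.4199  89.1779   0.0144  53.3921 101.1856]
-20 -0.111 [0.7 6.4 0.4]
-40 -0.06 [-1.9 11.   1.6]
-60 -0.04 [-3.3 13.3  2.9]
-80 -0.057 [-6.  15.2  4.6]
-100 -0.084 [-9.2 16.2  6.8]
-120 -0.046 [-12.2  15.    9.6]
-140 -0.069 [-13.7  12.8  13.3]
-160 -0.011 [-15.8   9.3  13.6]
-180 -0.043 [-15.7   5.4  15.4]
86.2917
```

View pics/w4.png

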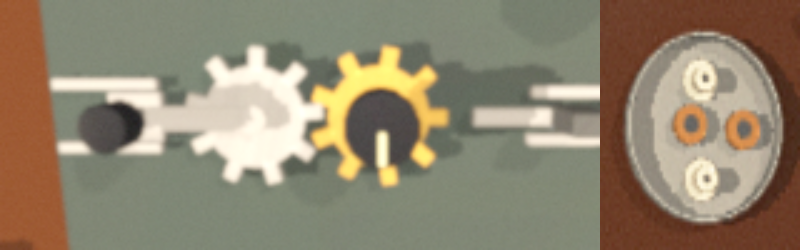

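The spindle mark has flipped half a turn, the gears are still meshed, the lock is out and all four parts are in the dish. The arm is clear, so I'm handing in.

```bash
python3 -c "
from bench import ctrl
print(ctrl.sign_off())"
```

```text
the job is handed in; nothing more can be done
None
```

The job is handed in: both hubs and both bearings are in the dish, the transport lock is out at its stop, and the drive is in gear. The spindle made its half turn in mesh; I took the driven gear's turn from the teeth staying meshed, not from a direct reading. No verdict was returned.

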